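# Feed two blocks end to end under a drill-jig bridge and lock them in

## Robot

A 6-joint arm with a two-finger parallel gripper is mounted at the origin on a cart in front of the work surface, level with it; the furniture and walls round the work are solid. World frame = base frame: x ahead of the robot, y to its left, z up, the work surface at z = 0. Lengths are in m, angles in degrees, forces in N, time in s.
With the tool pointing down it reaches from about 0.4 to 0.825 m from the base axis. Payload 7 kg.
Tool frame: the origin (TCP) lies between the finger pads; the fingertips stand 25 mm ahead of it and the grasp point (between the pads) lies 6 mm ahead of it; z points along the fingers, y is the line along which they close (so a half turn about z gives the same grasp; the last joint's range is limited). The gripper opens to 88 mm and grips with 3 to 60 N. Pads are 19 mm wide; open, the fingers measure 130 mm over their backs; the gripper's body (78 mm by 193 mm) begins 47 mm behind the grasp point.
Start: joints at [16.507, 20.546, 0.682, 0, -70.136, -16.507], TCP at [0.675, -0, 0.252] pointing down, gripper open.
Joint ranges: [-176.03, 176.03], [-82.01, 121.73], [-58.28, 71.71], [-173.87, 95.51], [-174.79, -0.11], [-173.66, 173.66]. Speed limits (degrees/s): [136.94, 136.94, 172.46, 180, 180, 180].

## Interface

Orientations are given as [roll, pitch, yaw] about the fixed x, y, z axes, in that order (R = Rz(yaw) Ry(pitch) Rx(roll)).
In Python, from plant import ctrl gives the robot as it stands.
- The arm moves only by the tool drive_effector, called after "Emit:" as name(argument=value, ...) on one line, values as JSON. Schema: {"type":"object","properties":{"plan":{"type":"array","items":{"type":"array","items":{"type":"array","items":{"type":"number"},"minItems":5,"maxItems":5},"minItems":1,"maxItems":8},"minItems":1,"maxItems":1},"only":{"type":"string"},"quiet":{"type":"boolean"},"lines":{"type":"string"}},"required":["plan"],"additionalProperties":false}. plan is a list that holds a single list of rows (three levels of brackets), with 1 to 8 rows, each of 5 numbers: dx, dy, dz in units of 5 mm, then a turn about the tool's z in units of 4 degrees, then the finger opening in m; each row is the pose to reach, as a shift and turn from the pose commanded when the call began, along the tool's axes at that moment; what a row does not reach only later rows make up. A row lasts 1/8 s, in which the tool goes at most 0.0625 m and 10.7 degrees, less where a joint would pass 70% of its speed; a pose out of reach is approached as far as the arm can. The fingers move at their own pace and stop on an object; the grip force is fixed at half the most. Time passes only in rows, so rows that do not move let the fingers close. The tool returns the time, the measured TCP pose, the force, the opening and the grip force at its end. only (a regular expression) keeps the lines of the reply that match it, lines (a string "A,B") keeps lines A to B, and quiet returns only ok. Input that does not fit is refused with a message, and nothing moves.
- ctrl.get_obs(): the state, without advancing time (a new reading comes with each control period).
- ctrl.snapshot(name): name is "scene" or "side" or "wrist"; returns a dict with "frame" (400x640x3 uint8, red, green, blue), "z_map" (400x640 float32, m along the optical axis (not along the pixel's ray), 0 where there is no reading), "fovy" (degrees; the focal length in pixels is half the picture's height over the tangent of half this angle, whatever the lens; pixels are square), "cx", "cy" (the principal point, pixels), "R" (3x3) and "t" (3): a world point X has camera coordinates R X + t; the wrist camera has in their place "T_tool_cam" (4x4, takes a point from camera to tool coordinates, whose origin is the TCP and whose axes are the flange's). Camera axes: x right, y down, z forward; pixel columns grow to the right and rows downward; lengths in m; the calibration is good to about 2 mm. A picture is of the moment at which its call begins: read the wrist's pose just before it.
- ctrl.close_job(): hands the job in; it is judged then, once.
The state is a dict: "clock": time; "joint_pos": joint angles; "qvel": joint speeds; "tau": joint torques, N m; "tool_pos": TCP position; "orientation": TCP orientation; "force": force on the tool from outside, world axes, zero at the start; "moment": the same for the moment, N m; "opening": finger opening in m; "gripper_force": force on a finger pad.
Only numpy, scipy, OpenCV 4.12 (cv2) and the standard library are available. Lean on these libraries where they do the work, as an engineer would, in place of code of your own. Each camera call takes 0.05 s, during which the arm holds its last target. There are 200 camera calls.

## Task

Set up the drilling jig for a butt joint: take any two of the three identical wooden blocks and slide them lengthways, one after the other, into the jig's channel from its open end and under the bridge, so that the first sits against the end stop, the second butts against the first, and both lie flat. Then swing the steel stop bar fully across the channel behind the second block to lock them in, and let go. Leave the third block and everything else on the bench where it is.

Things in the scene. Friction and masses are not known exactly. Their poses are not given: they have to be found in the camera images.
- jig: wooden drilling jig fixed to the bench. Origin: underside of its baseboard, on the channel's centre line, below the bridge's edge that faces the open end. +y runs along the channel out of the open end, +x to the stop bar's pivot side. Baseboard 112 mm wide, y -175 to +125 mm; its top, the channel floor, is at z = 12 mm. Channel 51 mm wide (x +-25.5)
- bridge (a point): centre of the bridge plate's underside, at jig (0, -45, 54) mm: the bridge spans y -90 to 0, cheeks at both sides, 42 mm clear above the floor; plate top z = 64, two bushes to 68
- mouth (a point): channel floor at the open end, jig (0, 120, 12) mm. From the bridge (y 0) to here the channel is open above between low rails 16 mm wide, 10 mm high (tops z = 22, fingers pass above), parallel to y = 98, then flaring outward
- stop (a point): foot of the end stop's face on the channel floor, jig (0, -155, 12) mm; low rails lead to it from the bridge; stop top z = 52. The first block's centre ends at jig y = -100, the second's at +10; the second's tail (y = 65) sticks out of the bridge, where it can be held. One block can push the other
- block_1: one of three identical bare-wood blocks, 45 (x) x 110 (y) x 38 (z) mm, about 0.1 kg; origin: centre of its underside; its y axis is its long axis. Which places on the bench they lie at varies
- block_2: one of three identical bare-wood blocks, 45 (x) x 110 (y) x 38 (z) mm, about 0.1 kg; origin: centre of its underside; its y axis is its long axis. Which places on the bench they lie at varies
- block_3: one of three identical bare-wood blocks, 45 (x) x 110 (y) x 38 (z) mm, about 0.1 kg; origin: centre of its underside; its y axis is its long axis. Which places on the bench they lie at varies
- swing_bar (a joint): flat steel stop bar turning level on a vertical pivot, rad: 0 = fully across the channel (its limit), growing as it opens; starts open at 1.75 to 2.25, stays where left (0.08 N m friction), closes anticlockwise from above. 30 mm wide, 95 long from the pivot, z 24 to 34. At angle a it points along jig (-cos a, sin a); closed, its front edge is at jig y = 69, 4 mm behind the second block
- bar_pivot (a point): pivot axis of the stop bar, at jig (72, 84, 38) mm, top of its rivet
- bar_pin (a point): middle of the upright round steel pin to hold the stop bar by: 14 mm across, 32 mm tall, z = 34 to 66 mm above the bench (the point at z = 50), 75 mm from the pivot; with the bar closed it stands at jig (-3, 90) mm and the vector from pivot to pin is (-75, +6) mm, turning with the bar
- masking_roll2: bystander, to be left alone: roll of masking tape lying flat, 100 mm across, 24 high
- tape: bystander, to be left alone: yellow tape measure standing up, 37x78x71 mm
- pencil: bystander, to be left alone: red carpenter's pencil, 172 mm long
- sander: bystander, to be left alone: black rubber sanding block, 64x112x28 mm
- square: bystander, to be left alone: try square, 134x200 mm, lying flat
- wrench: bystander, to be left alone: flat open-ended wrench, 185 mm long

How it is judged (in metres and radians):
On the way, in this order (a step that is already met when the one before it is completed fails the run):
1. a first block lies flat in the channel with its nose under the bridge (((x of block_1 in the frame of jig between -0.006 and 0.006 m and y of block_1 in the frame of jig between -0.11 and 0.048 m and z of block_1 in the frame of jig between 0.008 and 0.016 m) or (x of block_2 in the frame of jig between -0.006 and 0.006 m and y of block_2 in the frame of jig between -0.11 and 0.048 m and z of block_2 in the frame of jig between 0.008 and 0.016 m) or (x of block_3 in the frame of jig between -0.006 and 0.006 m and y of block_3 in the frame of jig between -0.11 and 0.048 m and z of block_3 in the frame of jig between 0.008 and 0.016 m))), for 0.1 s.
2. two blocks lie end to end under the bridge, the first at the end stop (((x of block_1 in the frame of jig between -0.006 and 0.006 m and y of block_1 in the frame of jig between -0.108 and -0.094 m and z of block_1 in the frame of jig between 0.008 and 0.016 m and x of block_2 in the frame of jig between -0.006 and 0.006 m and y of block_2 in the frame of jig between 0.002 and 0.016 m and z of block_2 in the frame of jig between 0.008 and 0.016 m and distance between block_1 and block_2 below 0.115 m and distance of block_3 from where it was at the start of the episode below 0.04 m) or (x of block_1 in the frame of jig between -0.006 and 0.006 m and y of block_1 in the frame of jig between -0.108 and -0.094 m and z of block_1 in the frame of jig between 0.008 and 0.016 m and x of block_3 in the frame of jig between -0.006 and 0.006 m and y of block_3 in the frame of jig between 0.002 and 0.016 m and z of block_3 in the frame of jig between 0.008 and 0.016 m and distance between block_1 and block_3 below 0.115 m and distance of block_2 from where it was at the start of the episode below 0.04 m) or (x of block_2 in the frame of jig between -0.006 and 0.006 m and y of block_2 in the frame of jig between -0.108 and -0.094 m and z of block_2 in the frame of jig between 0.008 and 0.016 m and x of block_1 in the frame of jig between -0.006 and 0.006 m and y of block_1 in the frame of jig between 0.002 and 0.016 m and z of block_1 in the frame of jig between 0.008 and 0.016 m and distance between block_2 and block_1 below 0.115 m and distance of block_3 from where it was at the start of the episode below 0.04 m) or (x of block_2 in the frame of jig between -0.006 and 0.006 m and y of block_2 in the frame of jig between -0.108 and -0.094 m and z of block_2 in the frame of jig between 0.008 and 0.016 m and x of block_3 in the frame of jig between -0.006 and 0.006 m and y of block_3 in the frame of jig between 0.002 and 0.016 m and z of block_3 in the frame of jig between 0.008 and 0.016 m and distance between block_2 and block_3 below 0.115 m and distance of block_1 from where it was at the start of the episode below 0.04 m) or (x of block_3 in the frame of jig between -0.006 and 0.006 m and y of block_3 in the frame of jig between -0.108 and -0.094 m and z of block_3 in the frame of jig between 0.008 and 0.016 m and x of block_1 in the frame of jig between -0.006 and 0.006 m and y of block_1 in the frame of jig between 0.002 and 0.016 m and z of block_1 in the frame of jig between 0.008 and 0.016 m and distance between block_3 and block_1 below 0.115 m and distance of block_2 from where it was at the start of the episode below 0.04 m) or (x of block_3 in the frame of jig between -0.006 and 0.006 m and y of block_3 in the frame of jig between -0.108 and -0.094 m and z of block_3 in the frame of jig between 0.008 and 0.016 m and x of block_2 in the frame of jig between -0.006 and 0.006 m and y of block_2 in the frame of jig between 0.002 and 0.016 m and z of block_2 in the frame of jig between 0.008 and 0.016 m and distance between block_3 and block_2 below 0.115 m and distance of block_1 from where it was at the start of the episode below 0.04 m))), for 0.2 s.
At the end, for the whole second after the job is handed in: Two blocks lie flat on the channel floor, within 6 mm of its centre line: one within 6 mm of the end stop, the other behind it, gap at most 5 mm; stop bar within 0.06 rad of fully closed; third block within 40 mm of its start (((x of block_1 in the frame of jig between -0.006 and 0.006 m and y of block_1 in the frame of jig between -0.108 and -0.094 m and z of block_1 in the frame of jig between 0.008 and 0.016 m and x of block_2 in the frame of jig between -0.006 and 0.006 m and y of block_2 in the frame of jig between 0.002 and 0.016 m and z of block_2 in the frame of jig between 0.008 and 0.016 m and distance between block_1 and block_2 below 0.115 m and distance of block_3 from where it was at the start of the episode below 0.04 m) or (x of block_1 in the frame of jig between -0.006 and 0.006 m and y of block_1 in the frame of jig between -0.108 and -0.094 m and z of block_1 in the frame of jig between 0.008 and 0.016 m and x of block_3 in the frame of jig between -0.006 and 0.006 m and y of block_3 in the frame of jig between 0.002 and 0.016 m and z of block_3 in the frame of jig between 0.008 and 0.016 m and distance between block_1 and block_3 below 0.115 m and distance of block_2 from where it was at the start of the episode below 0.04 m) or (x of block_2 in the frame of jig between -0.006 and 0.006 m and y of block_2 in the frame of jig between -0.108 and -0.094 m and z of block_2 in the frame of jig between 0.008 and 0.016 m and x of block_1 in the frame of jig between -0.006 and 0.006 m and y of block_1 in the frame of jig between 0.002 and 0.016 m and z of block_1 in the frame of jig between 0.008 and 0.016 m and distance between block_2 and block_1 below 0.115 m and distance of block_3 from where it was at the start of the episode below 0.04 m) or (x of block_2 in the frame of jig between -0.006 and 0.006 m and y of block_2 in the frame of jig between -0.108 and -0.094 m and z of block_2 in the frame of jig between 0.008 and 0.016 m and x of block_3 in the frame of jig between -0.006 and 0.006 m and y of block_3 in the frame of jig between 0.002 and 0.016 m and z of block_3 in the frame of jig between 0.008 and 0.016 m and distance between block_2 and block_3 below 0.115 m and distance of block_1 from where it was at the start of the episode below 0.04 m) or (x of block_3 in the frame of jig between -0.006 and 0.006 m and y of block_3 in the frame of jig between -0.108 and -0.094 m and z of block_3 in the frame of jig between 0.008 and 0.016 m and x of block_1 in the frame of jig between -0.006 and 0.006 m and y of block_1 in the frame of jig between 0.002 and 0.016 m and z of block_1 in the frame of jig between 0.008 and 0.016 m and distance between block_3 and block_1 below 0.115 m and distance of block_2 from where it was at the start of the episode below 0.04 m) or (x of block_3 in the frame of jig between -0.006 and 0.006 m and y of block_3 in the frame of jig between -0.108 and -0.094 m and z of block_3 in the frame of jig between 0.008 and 0.016 m and x of block_2 in the frame of jig between -0.006 and 0.006 m and y of block_2 in the frame of jig between 0.002 and 0.016 m and z of block_2 in the frame of jig between 0.008 and 0.016 m and distance between block_3 and block_2 below 0.115 m and distance of block_1 from where it was at the start of the episode below 0.04 m)) and value of joint swing_bar below 0.06 rad and velocity of joint swing_bar below 0.05 rad/s); the robot touches nothing.
It fails at once if a bystander (tape roll, tape measure, pencil, sanding block, square or wrench) is shifted by more than 30 mm (distance of any of masking_roll2, tape, pencil, sander, square, wrench from where it was at the start of the episode above 0.03 m).
It also fails if it takes over 64 s, if anything falls off the work surface, if the arm or the gripper's body presses on something with over 40 N, if the wrist force passes 120 N, or if a joint passes its speed limit or range.

## Working session

There is one attempt and no reset: what is moved stays moved. The work goes in short steps, Python scripts to look and compute and a tool call to move; the robot and the scene stay as the last step left them, time stands still between calls to the robot, and variables do not carry over. Pictures are saved under pics/ and viewed, at most 10 in all, crops included, and the job is handed in when it is done.

```bash
ls; mkdir -p pics; cat > h.py <<'E'
import numpy as np, cv2
from scipy.spatial.transform import Rotation as Ro
from plant import ctrl
def cam(name):
    o=ctrl.get_obs(); s=ctrl.snapshot(name)
    z=s["z_map"]; h,w=z.shape
    f=h/2/np.tan(np.radians(s["fovy"])/2)
    if "R" in s: R=np.array(s["R"]); t=np.array(s["t"])
    else:
        T=np.eye(4); T[:3,:3]=Ro.from_euler('xyz',o["orientation"],degrees=True).as_matrix(); T[:3,3]=o["tool_pos"]
        W=np.linalg.inv(T@np.array(s["T_tool_cam"])); R=W[:3,:3]; t=W[:3,3]
    v,u=np.mgrid[:h,:w]
    C=np.stack([(u-s["cx"])/f*z,(v-s["cy"])/f*z,z],-1)
    P=(C-t)@R
    P[z<=0]=np.nan
    return s["frame"],P,(f,s["cx"],s["cy"],R,t),o
def save(n,fr): cv2.imwrite("pics/"+n+".png",fr[:,:,::-1])
E
python3 - <<'E'
from h import *
out=[]
for n in ["scene","side","wrist"]:
    fr,P,c,o=cam(n); out.append(fr); np.savez("/tmp/"+n,fr=fr,P=P)
    print(n,c[0],"cam at",-c[3].T@c[4])
save("a",out[0]); save("b",out[1]); save("c",out[2])
print(o)
E
```

```text
pics
plant.py
scene 434.24761154542887 cam at [-0.13457999 -0.58681034  1.10877448]
side 410.58134174674655 cam at [ 0.14412169 -0.91208838  0.90223502]
wrist 310.36008013965403 cam at [ 0.67401875 -0.06708219  0.38260097]
{'clock': 0.1, 'joint_pos': array([ 1.65087953e+01,  2.05880478e+01,  6.37590420e-01, -1.62461986e-02,
       -7.01374867e+01, -1.65064867e+01]), 'qvel': array([ 0.00653814,  0.01868568,  0.10390339,  0.17016322, -0.0694383 ,
       -0.03657186]), 'tau': array([-1.42273191e-03, -5.84165347e+01,  2.93752134e+01,  7.01551259e+00,
        1.01412315e-02, -6.66964229e-05]), 'tool_pos': array([ 6.74581775e-01, -1.56249904e-05,  2.50702079e-01]), 'orientation': array([ 1.79911341e+02, -1.03453412e-02, -9.00032149e+01]), 'force': array([-0.05928825, -0.24977423,  0.30979529]), 'moment': array([ 0.02640978, -0.03253929, -0.00314151]), 'gripper_force': 0.0, 'opening': 0.08754562732996098}
```

View pics/a.png

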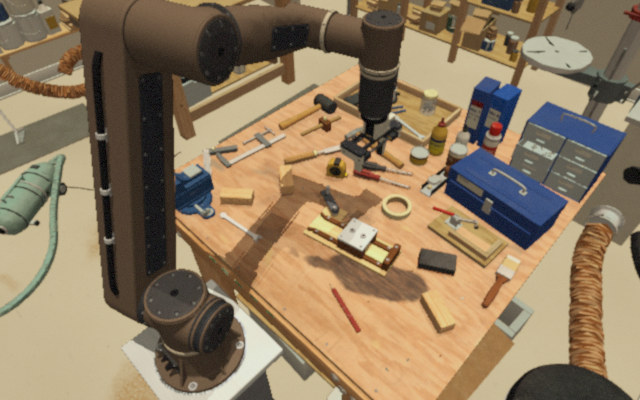

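View pics/b.png

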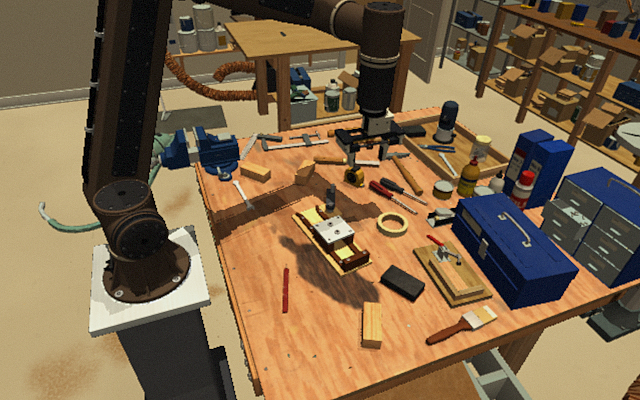

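The scene view shows blocks near (237,196), (287,180) and (437,310). The jig runs from (312,232) to (395,260) with its bridge at (358,235), and the bar is near (330,205). I'll fuse the depth into a top-down map.

```bash
cat > top.py <<'E'
from h import *
def ortho(names,x0,x1,y0,y1,res):
    # rows: x decreasing downwards (x up), cols: y decreasing to the right
    H=int((x1-x0)/res); W=int((y1-y0)/res); im=np.zeros((H,W,3),np.uint8); zz=np.full((H,W),-1.)
    for n in names:
        d=np.load(f"/tmp/{n}.npz"); P=d["P"].reshape(-1,3); c=d["fr"].reshape(-1,3)
        ok=np.isfinite(P[:,0])&(P[:,2]<0.12)&(P[:,2]>-.02); P=P[ok];c=c[ok]
        r=((x1-P[:,0])/res).astype(int); k=((y1-P[:,1])/res).astype(int)
        m=(r>=0)&(r<H)&(k>=0)&(k<W)
        for i in np.flatnonzero(m)[np.argsort(P[m,2])]:
            if P[i,2]>zz[r[i],k[i]]-.004: im[r[i],k[i]]=c[i]; zz[r[i],k[i]]=P[i,2]
    return im,zz
E
python3 - <<'E'
from top import *
im,zz=ortho(["scene","side"],.1,.95,-.5,.6,.0025)
im=cv2.resize(im,None,fx=1.75,fy=1.75,interpolation=cv2.INTER_NEAREST)
for i in range(12): 
    k=int(i*.1/.0025*1.75); cv2.line(im,(k,0),(k,5),(255,255,255)); cv2.line(im,(0,k),(5,k),(255,255,255))
save("d",im); print(im.shape)
E
```

```text
(595, 770, 3)
```

View pics/c.png

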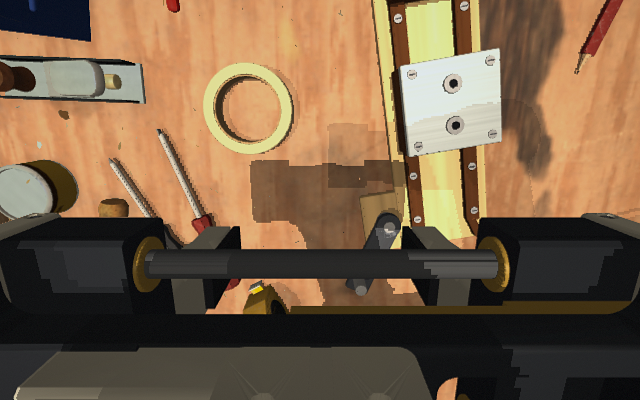

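View pics/d.png

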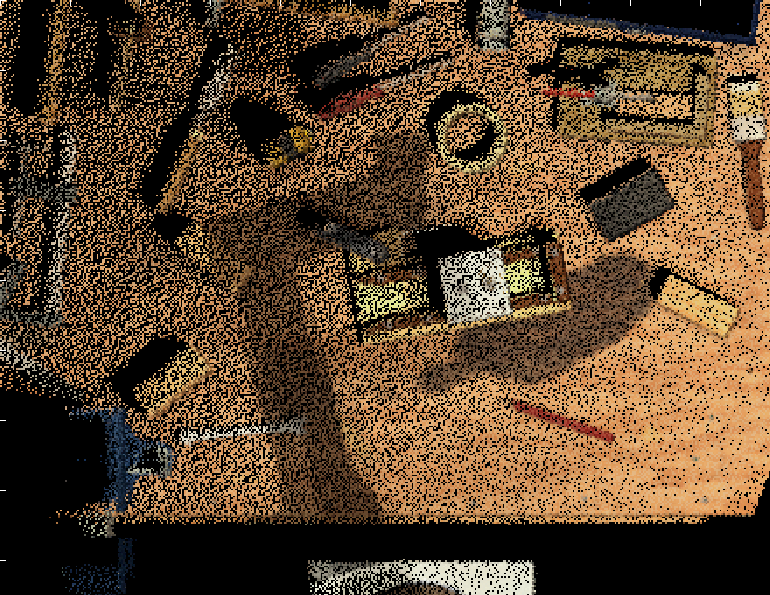

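The wrist view shows the bridge plate at (450,100), the bar pivot at (388,228) and the pin near (360,290). On the map the jig's open end faces world +y and the pivot side faces +x. Next I'll move the wrist camera for closer views of the jig and blocks.

The manual's scale: shifts go in units of 5 mm and turns go in units of 4 degrees. Converting my numbers, -0.17 m is -34, 0.155 m is 31.

Emit:
drive_effector(plan=[[[-34,31,-20,0,0.088],[-34,31,-20,0,0.088],[-34,31,-20,0,0.088],[-34,31,-20,0,0.088],[-34,31,-20,0,0.088],[-34,31,-20,0,0.088]]])

```text
clock: 0.9
tool_pos: [0.5197, 0.1702, 0.3514]
orientation: [180.0, 0.0, -89.9]
force: [1.0, -1.1, -0.7]
opening: 0.0875
gripper_force: 0.0
```

```bash
python3 - <<'E'
from h import *
fr,P,c,o=cam("wrist"); np.savez("/tmp/w1",fr=fr,P=P); save("w1",fr); print(o["qvel"].round(1))
E
```

```text
[-1.7  1.5 -0.4 -0.  -0.   0.1]
```

Emit:
drive_effector(plan=[[[-40,10,0,0,0.088],[-40,10,0,0,0.088],[-40,10,0,0,0.088],[-40,10,0,0,0.088],[-40,10,0,0,0.088],[-40,10,0,0,0.088]]])

```text
clock: 1.7
tool_pos: [0.4707, 0.3687, 0.351]
orientation: [180.0, -0.1, -90.1]
force: [-0.1, 0.3, 0.3]
opening: 0.0876
gripper_force: 0.0
```

```bash
python3 - <<'E'
from h import *
fr,P,c,o=cam("wrist"); np.savez("/tmp/w2",fr=fr,P=P); w=np.load("/tmp/w1.npz")["fr"]; save("w12",np.vstack([cv2.resize(w[:310],None,fx=.9,fy=.9),cv2.resize(fr[:310],None,fx=.9,fy=.9)]))
s=cam("scene"); np.savez("/tmp/scene",fr=s[0],P=s[1]); s=cam("side"); np.savez("/tmp/side",fr=s[0],P=s[1])
E
```

```text
(no output)
```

View pics/w12.png

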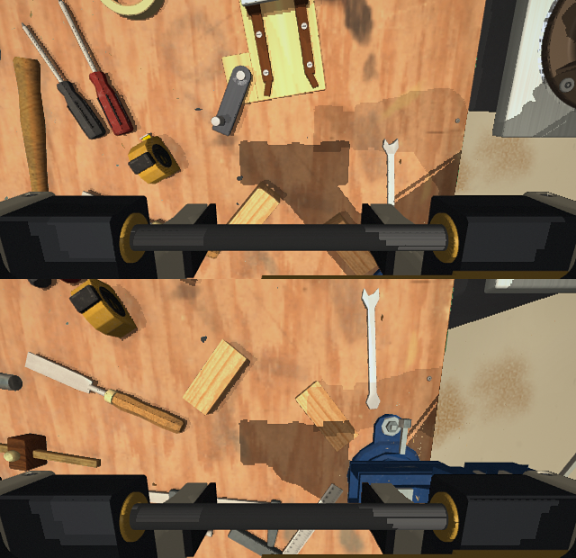

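Top half (w1): the jig mouth at about (285,95), bar from pivot (240,75) to pin (215,122). Bottom half (w2): block B at (215,375) and block A at (322,412), both lying flat. Now I'll fit poses from the depth points.

```bash
python3 - <<'E'
from h import *
def L(n): d=np.load(f"/tmp/{n}.npz"); return d["fr"],d["P"]
def rect(pts):
    (c,s,a)=cv2.minAreaRect((pts*1000).astype(np.float32)); b=cv2.boxPoints((c,s,a))
    e=[b[1]-b[0],b[2]-b[1]]; l=max(e,key=np.linalg.norm); return np.round(c,1),np.round(s,1),round(np.degrees(np.arctan2(l[1],l[0]))%180,2)
def comp(n,seed,lo,hi):
    fr,P=L(n); m=((P[...,2]>lo)&(P[...,2]<hi)).astype(np.uint8); _,lab=cv2.connectedComponents(m,connectivity=4)
    k=lab[seed[1],seed[0]]; return P[(lab==k)&(k>0)]
for nm,n,s in [("B","w2",(239,107)),("A","w2",(355,143)),("B","w1",(280,225)),("B","scene",(287,178)),("A","scene",(237,195)),("B","side",(305,170)),("A","side",(256,172)),("C","scene",(437,308)),("C","side",(372,320))]:
    q=comp(n,s,.030,.046)
    if len(q)>10: print(nm,n,len(q),"z med",np.median(q[:,2]).round(4),rect(q[:,:2]))
for n in ["wrist","w1","scene","side"]:
    fr,P=L(n); m=(P[...,2]>.058)&(P[...,2]<.074)&(abs(P[...,0]-.543)<.1)&(abs(P[...,1]+.08)<.12)
    if m.sum()>30:
        print("plate",n,m.sum(),np.median(P[m][:,2]).round(4),rect(P[m][:,:2]))
fr,P=L("w1")
sub=(P[...,1]>-.08)&(P[...,1]<.12)&(P[...,0]>.4)&(P[...,0]<.66)
m=sub&(P[...,2]>.0175)&(P[...,2]<.0235)&(fr[...,0]>fr[...,2]+25)
_,lab,st,_=cv2.connectedComponentsWithStats(m.astype(np.uint8))
for k in np.flatnonzero(st[:,4]>150)[1:]:
    q=P[lab==k]; print("rail",len(q),np.median(q[:,2]),rect(q[:,:2]))
m=sub&(P[...,2]>.008)&(P[...,2]<.0165); print("base z",np.median(P[m][:,2]),rect(P[m][:,:2]))
m=sub&(P[...,2]>.05)&(P[...,2]<.075)&(P[...,1]>.03); print("pin",P[m].mean(0) if m.any() else 0,m.sum(), P[m].max(0),P[m].min(0))
m=(P[...,1]>-.06)&(P[...,1]<.2)&(P[...,0]>.5)&(P[...,0]<.7)&(P[...,2]>.029)&(P[...,2]<.045); print("bar",m.sum(),rect(P[m][:,:2]))
E
```

```text
B w2 2709 z med 0.0366 (array([585.1, 296.6]), array([110.2,  45.4]), np.float32(51.07))
A w2 2398 z med 0.0369 (array([407.6, 356.5]), array([ 45. , 110.1]), np.float32(129.09))
B w1 1263 z med 0.0368 (array([577.7, 287.2]), array([87.2, 45.3]), np.float32(51.29))
B scene 286 z med 0.0391 (array([584.4, 296.2]), array([116.9,  44.7]), np.float32(51.55))
A scene 356 z med 0.039 (array([406.8, 355.6]), array([ 51. , 111.4]), np.float32(129.16))
B side 219 z med 0.0349 (array([584.4, 294.4]), array([116.4,  46. ]), np.float32(51.79))
A side 228 z med 0.0353 (array([405.5, 353. ]), array([ 51.1, 112.3]), np.float32(131.03))
C scene 660 z med 0.039 (array([ 513.8, -394.5]), array([113.,  47.]), np.float32(62.85))
C side 714 z med 0.0363 (array([ 512.5, -397.3]), array([113.4,  44.1]), np.float32(63.78))
plate wrist 9128 0.063 (array([543. , -75.8]), array([96.1, 90.1]), np.float32(9.73))
plate w1 127 0.0618 (array([562.9, -27. ]), array([41. ,  5.9]), np.float32(1.07))
plate scene 753 0.0654 (array([ 549.3, -112.5]), array([ 99.7, 166. ]), np.float32(100.19))
plate side 653 0.0621 (array([539.8, -79.4]), array([96.6, 92.1]), np.float32(10.77))
rail 980 0.02075715810224344 (array([491.9,  20.9]), array([ 17.9, 121.8]), np.float32(101.0))
rail 945 0.020631324682748805 (array([558. ,  33.3]), array([ 17.4, 119.8]), np.float32(98.72))
base z 0.010719560143272565 (array([548.1,  22.4]), array([155.9, 148.6]), np.float32(9.73))Traceback (most recent call last):
  File "<stdin>", line 23, in <module>
    return umr_maximum(a, axis, None, out, keepdims, initial, where)
ValueError: zero-size array to reduction operation maximum which has no identity
```

Blocks A and B and the jig are well determined: the jig yaw is about 9.8° and its origin about (0.535,-0.032). Next is to check clearance around the candidate grasps and locate the pin.

```bash
cat > jig.py <<'E'
from h import *
O=np.array([.5352,-.0317]); a=np.radians(9.8); RJ=np.array([[np.cos(a),-np.sin(a)],[np.sin(a),np.cos(a)]])
j2w=lambda p:O+RJ@np.array(p); w2j=lambda p:(np.asarray(p)-O)@RJ
def delta(xy,z,yaw):  # shift in the tool axes & turn from the present measured pose
    o=ctrl.get_obs(); R=Ro.from_euler('xyz',o["orientation"],degrees=True).as_matrix()
    d=R.T@(np.r_[xy,z]-o["tool_pos"]); print("delta",d.round(4),"turn",round((o["orientation"][2]-yaw+180)%360-180,2),"n",np.linalg.norm(d)/.0625)
E
python3 - <<'E'
from jig import *
def L(n): d=np.load(f"/tmp/{n}.npz"); return d["fr"],d["P"]
A=np.vstack([L(n)[1].reshape(-1,3) for n in ["w1","w2","scene","side"]]); A=A[np.isfinite(A[:,0])&(A[:,2]<.25)]
for nm,c,yaw in [("A",(.4076,.3565),-50.9),("B",(.5851,.2966),-128.9)]:
  for off in (0,.015,.025):
    t=np.array([np.cos(np.radians(yaw)),np.sin(np.radians(yaw))]); n=np.array([t[1],-t[0]]); g=np.array(c)-off*t
    u=(A[:,:2]-g)@t; v=(A[:,:2]-g)@n
    def mx(m): return (np.percentile(A[m,2],99).round(3),m.sum()) if m.any() else None
    print(nm,off,g.round(4),"body+",mx((abs(u)<.045)&(v>.03)&(v<.105)),"body-",mx((abs(u)<.045)&(v<-.03)&(v>-.105)),"fing+",mx((abs(u)<.015)&(v>.027)&(v<.06)),"fing-",mx((abs(u)<.015)&(v<-.027)&(v>-.06)))
fr,P=L("w1")
J=(P[...,:2]-O)@RJ
m=(abs(J[...,0]-.1)<.08)&(abs(J[...,1]-.13)<.08)
for lo,hi in [(.02,.031),(.031,.045),(.045,.075)]:
    q=m&(P[...,2]>lo)&(P[...,2]<hi); print(lo,q.sum(), J[q].min(0).round(4) if q.any() else "", J[q].max(0).round(4) if q.any() else "",np.median(J[q],0).round(4))
E
```

```text
A 0 [0.4076 0.3565] body+ (np.float64(0.008), np.int64(4438)) body- (np.float64(0.004), np.int64(4283)) fing+ (np.float64(0.007), np.int64(546)) fing- (np.float64(0.001), np.int64(577))
A 0.015 [0.3981 0.3681] body+ (np.float64(0.008), np.int64(4044)) body- (np.float64(0.004), np.int64(4239)) fing+ (np.float64(0.015), np.int64(532)) fing- (np.float64(0.001), np.int64(635))
A 0.025 [0.3918 0.3759] body+ (np.float64(0.012), np.int64(3970)) body- (np.float64(0.004), np.int64(4140)) fing+ (np.float64(0.016), np.int64(539)) fing- (np.float64(0.001), np.int64(642))
B 0 [0.5851 0.2966] body+ (np.float64(0.004), np.int64(4200)) body- (np.float64(0.004), np.int64(6195)) fing+ (np.float64(0.004), np.int64(641)) fing- (np.float64(0.004), np.int64(831))
B 0.015 [0.5945 0.3083] body+ (np.float64(0.004), np.int64(3976)) body- (np.float64(0.004), np.int64(5870)) fing+ (np.float64(0.004), np.int64(529)) fing- (np.float64(0.004), np.int64(820))
B 0.025 [0.6008 0.3161] body+ (np.float64(0.004), np.int64(3939)) body- (np.float64(0.004), np.int64(5580)) fing+ (np.float64(0.004), np.int64(494)) fing- (np.float64(0.004), np.int64(796))
0.02 532 [0.0255 0.05  ] [0.1276 0.1698] [0.0361 0.0874]
0.031 1473 [0.0573 0.0702] [0.1332 0.1695] [0.0913 0.1148]
0.045 119 [0.1105 0.137 ] [0.1242 0.1503] [0.1156 0.1438]
```

In the tool's units: 0.231 m is 46.2, 0.0726 m is 14.52, -39.1 degrees is -9.775.

Emit:
drive_effector(plan=[[[0,14.52,46.2,-9.775,0.08],[0,14.52,46.2,-9.775,0.08],[0,14.52,46.2,-9.775,0.08],[0,14.52,46.2,-9.775,0.08],[0,14.52,46.2,-9.775,0.08],[0,14.52,46.2,-9.775,0.08]]])

```text
clock: 2.6
tool_pos: [0.3987, 0.3709, 0.1225]
orientation: [-179.9, 0.0, -51.0]
force: [-0.2, 0.2, 0.2]
opening: 0.0799
gripper_force: 0.0
```

```bash
python3 -c "
from jig import *
delta((.3981,.3681),.039,-50.9)"
```

```text
delta [0.0018 0.0025 0.0835] turn -0.1 n 1.3364259038085944
```

Descend and grip.

Emit:
drive_effector(plan=[[[0,0.2,9,0,0.08],[0,0.2,14,0,0.08],[0,0.2,16.2,0,0.08],[0,0.2,16.2,0,0.04],[0,0.2,16.2,0,0.03],[0,0.2,16.2,0,0.03],[0,0.2,16.2,0,0.03],[0,0.2,16.2,0,0.03]]])

```text
clock: 3.6
tool_pos: [0.3967, 0.3697, 0.0402]
orientation: [-180.0, 0.0, -50.9]
force: [-2.1, -0.3, 6.0]
opening: 0.0449
gripper_force: 30.0
```

In the tool's units: -0.09 m is -18, -0.05 m is -10.

Emit:
drive_effector(plan=[[[0,0,-10,0,0.03],[0,0,-18,0,0.03],[0,0,-18,0,0.03]]])

```text
clock: 3.98
tool_pos: [0.3976, 0.3711, 0.1328]
orientation: [-179.7, 0.1, -50.9]
force: [-0.4, 0.2, -1.5]
opening: 0.0453
gripper_force: 30.0
```

```bash
python3 -c "
from jig import *
print(j2w((0,.205)));delta(j2w((0,.205)),.12,-80.2)"
```

```text
[0.50030705 0.17030862]
delta [0.2206 0.0471 0.012 ] turn 29.33 n 3.6138698418038078
```

In the tool's units: 0.22 m is 44, 0.047 m is 9.4, 29.3 degrees is 7.325.

Emit:
drive_effector(plan=[[[44,9.4,2,7.325,0.03],[44,9.4,2,7.325,0.03],[44,9.4,2,7.325,0.03],[44,9.4,2,7.325,0.03],[44,9.4,2,7.325,0.03],[44,9.4,2,7.325,0.03]]])

```text
clock: 4.72
tool_pos: [0.4986, 0.1688, 0.1189]
orientation: [179.9, -0.0, -80.2]
force: [0.2, -0.2, -1.0]
opening: 0.0451
gripper_force: 30.0
```

```bash
python3 -c "
from jig import *
fr,P,c,o=cam('wrist'); save('w3',fr)
delta(j2w((0,.205)),.054,-80.2)"
```

```text
delta [-0.0007 -0.002   0.0651] turn 0.02 n 1.0419681497454323
```

View pics/w3.png

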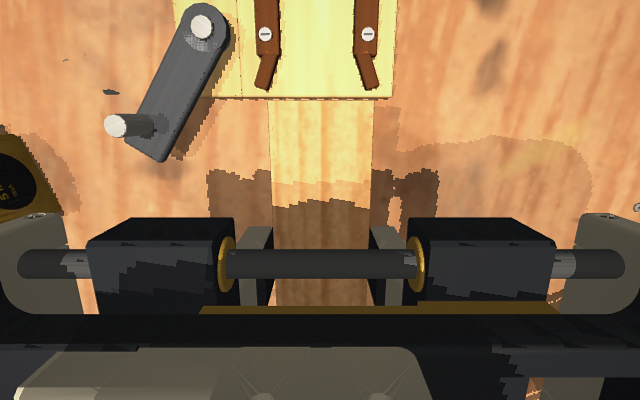

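The block (columns 268 to 374, nose at row 98) lines up with the rails (267/367 at row 40). I'll measure the relative offset from this one view.

```bash
cat > off.py <<'E'
from jig import *
fr,P,c,o=cam('wrist'); J=(P[...,:2]-O)@RJ; z=P[...,2]; tj=w2j(o["tool_pos"][:2])
print("tool",tj.round(4))
b=(z>o["tool_pos"][2]-.014)&(z<o["tool_pos"][2]+.006)&(abs(J[...,0])<.04)&(J[...,1]>tj[1]+.015-.09)&(J[...,1]<tj[1]-.02)
if b.sum()>50:
    print("block top z",np.median(z[b]),"nose y",np.percentile(J[b][:,1],1).round(4))
    for r in np.unique(np.where(b)[0])[::12]:
        x=J[r][b[r]][:,0]
        print("  block row",r,"x",x.min().round(4),x.max().round(4),"mid",((x.min()+x.max())/2).round(4),"y",np.median(J[r][b[r]][:,1]).round(4))
m=(z>.0165)&(z<.0245)&(fr[...,0]<150)&(fr[...,0]>fr[...,2].astype(int)+20)&(abs(J[...,0])<.06)&(J[...,1]<.096)
for r in np.unique(np.where(m)[0])[::15]:
    x=J[r][m[r]][:,0]; l=x[x<0]; h=x[x>0]
    if len(l)>6 and len(h)>6: print("  rails row",r,"in",l.max().round(4),h.min().round(4),"out",l.min().round(4),h.max().round(4),"mid",((np.median(l)+np.median(h))/2).round(4),"y",np.median(J[r][m[r]][:,1]).round(4))
p=(z>.055)&(z<.075)&(abs(J[...,0]-.117)<.02)&(abs(J[...,1]-.143)<.02)
if p.sum()>20: print("pin",((J[p].min(0)+J[p].max(0))/2).round(4),np.median(J[p],0).round(4),p.sum(),np.median(z[p]))
E
python3 off.py
```

```text
tool [-0.002   0.2043]
block top z 0.11567013090113205 nose y 0.1322
  block row 100 x -0.0244 0.0189 mid -0.0028 y 0.1318
  block row 112 x -0.0249 0.0195 mid -0.0027 y 0.1367
  block row 124 x -0.0249 0.02 mid -0.0024 y 0.1416
  block row 136 x -0.0246 0.0194 mid -0.0026 y 0.1467
  block row 148 x -0.0253 0.0191 mid -0.0031 y 0.1518
  block row 160 x -0.0249 0.0195 mid -0.0027 y 0.157
  block row 172 x -0.025 0.0193 mid -0.0028 y 0.1624
  block row 184 x -0.0249 0.0194 mid -0.0028 y 0.1678
  block row 196 x -0.025 0.0193 mid -0.0029 y 0.1733
  block row 208 x -0.0247 0.0194 mid -0.0027 y 0.179
  block row 220 x -0.0221 -0.0207 mid -0.0214 y 0.1843
  rails row 0 in -0.0256 0.0255 out -0.0408 0.0404 mid -0.0001 y 0.065
  rails row 15 in -0.0258 0.0259 out -0.0411 0.0409 mid -0.0002 y 0.0739
  rails row 30 in -0.0254 0.0256 out -0.0409 0.0406 mid 0.0002 y 0.083
  rails row 45 in -0.0256 0.0256 out -0.0407 0.0411 mid 0.0 y 0.0922
pin [0.1171 0.1438] [0.1153 0.1434] 620 0.06415893626666752
```

In the tool's units: 0.065 m is 13, -0.0028 m is -0.56.

Emit:
drive_effector(plan=[[[0,-0.56,6,0,0.03],[0,-0.56,12,0,0.03],[0,-0.56,13,0,0.03],[0,-0.56,13,0,0.03]]])

```text
clock: 5.32
tool_pos: [0.5016, 0.1701, 0.0549]
orientation: [180.0, -0.0, -80.1]
force: [0.4, -0.1, -0.8]
opening: 0.0448
gripper_force: 30.0
```

```bash
python3 off.py | grep -E 'tool|block' | head -4
```

```text
tool [0.0012 0.2046]
block top z 0.05142445197484911 nose y 0.1325
  block row 100 x -0.0209 0.0225 mid 0.0008 y 0.1321
  block row 112 x -0.0216 0.0227 mid 0.0006 y 0.137
```

Emit:
drive_effector(plan=[[[6,0,0,0,0.03],[10,0,0,0,0.03],[14,0,0,0,0.03],[16,0,0,0,0.03],[16,0,0,0,0.03]]])

```text
clock: 6.0
tool_pos: [0.5156, 0.0902, 0.055]
orientation: [-180.0, 0.0, -80.3]
force: [-0.1, -0.6, -0.6]
opening: 0.0445
gripper_force: 30.0
```

```bash
python3 off.py | grep -E 'tool|rails|block row'|head -6
```

```text
tool [0.0014 0.1234]
  block row 100 x -0.021 0.0222 mid 0.0006 y 0.051
  block row 112 x -0.0216 0.0228 mid 0.0006 y 0.0558
  block row 124 x -0.0217 0.0231 mid 0.0007 y 0.0608
  block row 136 x -0.0215 0.0227 mid 0.0006 y 0.0658
  block row 148 x -0.0218 0.0225 mid 0.0004 y 0.0709
```

Emit:
drive_effector(plan=[[[6,0.12,0,0,0.03],[10,0.12,0,0,0.03],[14,0.12,0,0,0.03],[16,0.12,0.2,0,0.03],[16,0.12,0.4,0,0.03],[16,0.12,0.5,0,0.03],[16,0.12,0.5,0,0.062],[16,0.12,0.5,0,0.062]]])

```text
clock: 7.05
tool_pos: [0.5284, 0.0122, 0.0521]
orientation: [-180.0, 0.0, -80.2]
force: [-0.4, -0.0, 0.6]
opening: 0.0584
gripper_force: 0.0
```

```bash
python3 -c "
from jig import *
print(w2j(ctrl.get_obs()['tool_pos'][:2]))"
```

```text
[0.00071676 0.04439046]
```

In the tool's units: -0.08 m is -16, -0.1 m is -20.

Emit:
drive_effector(plan=[[[0,0,-6,0,0.062],[0,0,-16,0,0.062],[0,0,-20,0,0.08],[0,0,-20,0,0.08]]])

```text
clock: 7.55
tool_pos: [0.5293, 0.0123, 0.154]
orientation: [-179.8, 0.0, -80.2]
force: [-0.1, 0.2, 0.1]
opening: 0.0764
gripper_force: 0.0
```

```bash
python3 - <<'E'
from jig import *
fr,P,c,o=cam('wrist')
sc=cam('scene'); Q=sc[1]; J=(Q[...,:2]-O)@RJ; m=(Q[...,2]>.04)&(Q[...,2]<.058)&(abs(J[...,0])<.03)&(J[...,1]>.005)&(J[...,1]<.11); print(m.sum(),np.percentile(J[m],[1,99],axis=0).round(4),np.median(Q[m][:,2]))
delta((.5977,.3122),.13,-128.9)
E
```

```text
286 [[-0.0247  0.0071]
 [ 0.0214  0.0812]] 0.050975788398097244
delta [-0.2841 -0.1199  0.0218] turn 48.7 n 4.946327981023203
```

In the tool's units: -0.284 m is -56.8, -0.12 m is -24, 48.7 degrees is 12.175.

Emit:
drive_effector(plan=[[[-56.8,-24,4.8,12.175,0.08],[-56.8,-24,4.8,12.175,0.08],[-56.8,-24,4.8,12.175,0.08],[-56.8,-24,4.8,12.175,0.08],[-56.8,-24,4.8,12.175,0.08],[-56.8,-24,4.8,12.175,0.08],[-56.8,-24,4.8,12.175,0.08]]])

```text
clock: 8.52
tool_pos: [0.5972, 0.3116, 0.126]
orientation: [180.0, -0.2, -128.8]
force: [0.2, -0.2, -0.0]
opening: 0.0804
gripper_force: 0.0
```

```bash
python3 -c "
from jig import *
delta((.5977,.3122),.041,-128.9)"
```

```text
delta [-0.001  -0.0001  0.085 ] turn 0.06 n 1.3604992216573775
```

Emit:
drive_effector(plan=[[[0,0,9,0,0.08],[0,0,15,0,0.08],[0,0,17.1,0,0.08],[0,0,17.1,0,0.04],[0,0,17.1,0,0.03],[0,0,17.1,0,0.03],[0,0,17.1,0,0.03]]])

```text
clock: 9.4
tool_pos: [0.5985, 0.3123, 0.0435]
orientation: [-180.0, 0.1, -128.9]
force: [0.9, 0.1, 0.1]
opening: 0.0455
gripper_force: 0.3
```

Emit:
drive_effector(plan=[[[0,0,-10,0,0.03],[0,0,-18,0,0.03],[0,0,-18,0,0.03]]])

```text
clock: 9.78
tool_pos: [0.5999, 0.3134, 0.137]
orientation: [-179.9, 0.4, -128.9]
force: [0.2, -0.1, -2.0]
opening: 0.0449
gripper_force: 30.0
```

```bash
python3 -c "
from jig import *
delta(j2w((0,.21)),.12,-80.2)"
```

```text
delta [ 0.1707 -0.0084  0.0158] turn -48.66 n 2.7467414466494033
```

Emit:
drive_effector(plan=[[[34.2,-1.7,2.4,-12.175,0.03],[34.2,-1.7,2.4,-12.175,0.03],[34.2,-1.7,2.4,-12.175,0.03],[34.2,-1.7,2.4,-12.175,0.03],[34.2,-1.7,2.4,-12.175,0.03],[34.2,-1.7,2.4,-12.175,0.03],[34.2,-1.7,2.4,-12.175,0.03]]])

```text
clock: 10.65
tool_pos: [0.4972, 0.1735, 0.1202]
orientation: [180.0, -0.0, -80.3]
force: [-0.3, 0.2, -1.1]
opening: 0.0448
gripper_force: 30.0
```

```bash
python3 off.py; python3 - <<'E'
from jig import *
for n in ("scene","side"):
    fr,P,c,o=cam(n); J=(P[...,:2]-O)@RJ; z=P[...,2]; m=(abs(J[...,0])<.035)&(J[...,1]>.12)&(J[...,1]<.25)&(z>.06)&(z<.14); print(n,m.sum(),np.percentile(z[m],[1,5,50]).round(4))
E
```

```text
tool [-0.0025  0.2086]
block top z 0.11351594444849043 nose y 0.1344
  block row 95 x -0.0248 0.0184 mid -0.0032 y 0.134
  block row 107 x -0.025 0.0192 mid -0.0029 y 0.1389
  block row 119 x -0.0248 0.0194 mid -0.0027 y 0.144
  block row 131 x -0.0251 0.0191 mid -0.003 y 0.1491
  block row 143 x -0.0253 0.019 mid -0.0031 y 0.1542
  block row 155 x -0.0248 0.0192 mid -0.0028 y 0.1596
  block row 167 x -0.0253 0.0193 mid -0.003 y 0.165
  block row 179 x -0.0255 0.0193 mid -0.0031 y 0.1705
  block row 191 x -0.0252 0.0187 mid -0.0032 y 0.1761
  block row 203 x -0.0254 0.0188 mid -0.0033 y 0.1818
  block row 215 x -0.0251 0.0189 mid -0.0031 y 0.1877
  rails row 0 in -0.0258 0.0259 out -0.0409 0.041 mid -0.0002 y 0.0689
  rails row 15 in -0.0255 0.0254 out -0.0409 0.0409 mid 0.0 y 0.0779
  rails row 30 in -0.0257 0.0255 out -0.0404 0.0406 mid -0.0003 y 0.0869
pin [0.1174 0.1438] [0.1154 0.1434] 631 0.06409984463719234
scene 477 [0.0782 0.0825 0.1139]
side 506 [0.075  0.0793 0.1111]
```

Emit:
drive_effector(plan=[[[0,-0.6,6,0,0.03],[0,-0.6,11.6,0,0.03],[0,-0.6,12.6,0,0.03],[0,-0.6,12.6,0,0.03]]])

```text
clock: 11.3
tool_pos: [0.5006, 0.1742, 0.0578]
orientation: [180.0, -0.0, -80.2]
force: [-0.1, -0.0, -0.7]
opening: 0.0449
gripper_force: 30.0
```

```bash
python3 off.py | grep -E 'tool|block' | head -4
```

```text
tool [0.0009 0.2087]
block top z 0.051139663798413476 nose y 0.1345
  block row 95 x -0.0214 0.0218 mid 0.0002 y 0.1341
  block row 107 x -0.0215 0.0228 mid 0.0007 y 0.139
```

Emit:
drive_effector(plan=[[[4,0,0,0,0.03],[7,0,0,0,0.03],[9,0,0,0,0.03],[9,0,0,0,0.03]]])

```text
clock: 11.85
tool_pos: [0.5082, 0.1287, 0.0578]
orientation: [-180.0, 0.0, -80.3]
force: [-0.1, 0.9, -1.4]
opening: 0.0448
gripper_force: 30.0
```

```bash
python3 off.py | grep -E 'tool|rails|block row'|head -6
```

```text
tool [0.0007 0.1627]
  block row 95 x -0.0216 0.0203 mid -0.0006 y 0.088
  block row 107 x -0.0219 0.0225 mid 0.0003 y 0.093
  block row 119 x -0.0216 0.0228 mid 0.0006 y 0.098
  block row 131 x -0.0219 0.0225 mid 0.0003 y 0.1031
  block row 143 x -0.0221 0.0223 mid 0.0001 y 0.1083
```

In the tool's units: 0.1 m is 20, 0.095 m is 19.

Emit:
drive_effector(plan=[[[2,0,0,0,0.03],[5,0,0.2,0,0.03],[8,0,0.2,0,0.03],[11,0,0.2,0,0.03],[14,0,0.2,0,0.03],[17,0,0.2,0,0.03],[19,0,0.2,0,0.03],[20,0,0.2,0,0.03]]])

```text
clock: 12.9
tool_pos: [0.5252, 0.0305, 0.0566]
orientation: [-180.0, 0.0, -80.2]
force: [-0.2, 1.2, -0.6]
opening: 0.0448
gripper_force: 30.0
```

```bash
python3 -c "
from jig import *
delta(j2w((0,.0292)),.0565,-80.2)"
```

```text
delta [0.0338 0.0007 0.0001] turn -0.04 n 0.5403719785520682
```

Emit:
drive_effector(plan=[[[2,0,0,0,0.03],[4,0,0,0,0.03],[5.2,0,0,0,0.03],[6,0,0,0,0.03],[6.6,0,0,0,0.03],[6.6,0,0,0,0.03]]])

```text
clock: 13.65
tool_pos: [0.5306, -0.0015, 0.0565]
orientation: [180.0, -0.0, -80.2]
force: [0.0, 0.2, -0.8]
opening: 0.0446
gripper_force: 30.0
```

```bash
python3 -c "
from jig import *
print(w2j(ctrl.get_obs()['tool_pos'][:2]))
fr,P,c,o=cam('scene'); J=(P[...,:2]-O)@RJ; z=P[...,2]
for lo,hi in ((.03,.11),(-.16,-.085)):
    m=(abs(J[...,0])<.026)&(J[...,1]>lo)&(J[...,1]<hi)&(z>.042)&(z<.057); print(m.sum(),np.percentile(J[m],[1,99],axis=0).round(4),np.median(z[m]))
c=fr[200:290,290:420]; save('s4',cv2.resize(c,None,fx=5,fy=5,interpolation=cv2.INTER_CUBIC))"
```

```text
[0.00064062 0.03056837]Traceback (most recent call last):
  File "<string>", line 6, in <module>
    m=(abs(J[...,0])<.026)&(J[...,1]>lo)&(J[...,1]<hi)&(z>.042)&(z<.057); print(m.sum(),np.percentile(J[m],[1,99],axis=0).round(4),np.median(z[m]))
                                                                                        ~~~~~~~~~~~~~^^^^^^^^^^^^^^^^^^^^
    return _quantile_unchecked(
        a, q, axis, out, overwrite_input, method, keepdims, weights)
    return _ureduce(a,
                    func=_quantile_ureduce_func,
    ...<5 lines>...
                    overwrite_input=overwrite_input,
                    method=method)
    r = func(a, **kwargs)
    result = _quantile(arr,
                       quantiles=q,
    ...<2 lines>...
                       out=out,
                       weights=wgt)
    slices_having_nans = np.isnan(arr[-1, ...])
                                  ~~~^^^^^^^^^
IndexError: index -1 is out of bounds for axis 0 with size 0
```

No stop contact yet, so I'll push on in small steps and watch the force.

In the tool's units: 0.002 m is 0.4, 0.001 m is 0.2.

Emit:
drive_effector(plan=[[[0.2,0,0,0,0.03],[0.4,0,0,0,0.03],[0.4,0,0,0,0.03]]])

```text
clock: 14.08
tool_pos: [0.5314, -0.0021, 0.0567]
orientation: [-179.9, 0.1, -80.2]
force: [-1.9, 8.7, -1.0]
opening: 0.0445
gripper_force: 29.9
```

Emit:
drive_effector(plan=[[[0.2,0,0,0,0.03],[0.4,0,0,0,0.03],[0.4,0,0,0,0.03]]])

```text
clock: 14.45
tool_pos: [0.5322, -0.0023, 0.0568]
orientation: [-179.8, 0.2, -80.2]
force: [-4.4, 17.9, 1.0]
opening: 0.0449
gripper_force: 30.0
```

Emit:
drive_effector(plan=[[[0.2,0,0,0,0.03],[0.4,0,0,0,0.03],[0.4,0,0,0,0.03]]])

```text
clock: 14.82
tool_pos: [0.5327, -0.0026, 0.0567]
orientation: [-179.8, 0.3, -80.2]
force: [-5.8, 30.5, 0.8]
opening: 0.045
gripper_force: 30.0
```

Both blocks are seated against the stop (30 N). Relax, lower slightly and release.

The manual's scale: shifts go in units of 5 mm and turns go in units of 4 degrees. Converting my numbers, -0.0045 m is -0.9, -0.0025 m is -0.5.

Emit:
drive_effector(plan=[[[-0.5,0,0,0,0.03],[-0.9,0,0.2,0,0.03],[-0.9,0,0.3,0,0.03],[-0.9,0,0.3,0,0.06],[-0.9,0,0.3,0,0.06],[-0.9,0,0.3,0,0.06]]])

```text
clock: 15.58
tool_pos: [0.5308, -0.0032, 0.0549]
orientation: [180.0, -0.0, -80.2]
force: [-0.0, 0.2, 0.3]
opening: 0.0596
gripper_force: 0.0
```

Emit:
drive_effector(plan=[[[0,0,-6,0,0.062],[0,0,-14,0,0.062],[-18,0,-20,0,0.062],[-26,0,-20,0,0.062],[-26,0,-20,0,0.062]]])

```text
clock: 16.2
tool_pos: [0.5089, 0.1283, 0.1561]
orientation: [-179.9, 0.1, -80.0]
force: [0.7, 0.3, -0.2]
opening: 0.0618
gripper_force: 0.0
```

```bash
cat > chk.py <<'E'
from jig import *
fr,P,c,o=cam('wrist'); J=(P[...,:2]-O)@RJ; z=P[...,2]
m=(abs(J[...,0])<.028)&(J[...,1]>.004)&(J[...,1]<.1)&(z>.042)&(z<.056); print("block2",m.sum(),np.percentile(J[m],[1,99],axis=0).round(4),np.median(z[m]).round(4))
save('s4',fr)
p=(z>.055)&(z<.075)&(abs(J[...,0]-.117)<.02)&(abs(J[...,1]-.143)<.02); print(p.sum(),((J[p].min(0)+J[p].max(0))/2).round(4))
fr,P,c,o=cam('side'); J=(P[...,:2]-O)@RJ; z=P[...,2]
for lo,hi in ((.004,.11),(-.15,-.095)):
    m=(abs(J[...,0])<.022)&(J[...,1]>lo)&(J[...,1]<hi)&(z>.04)&(z<.057)
    if m.any(): print(lo,m.sum(),np.percentile(J[m],[1,99],axis=0).round(4),np.median(z[m]).round(4))
E
python3 chk.py
```

```text
block2 4588 [[-0.0219  0.0203]
 [ 0.0221  0.0651]] 0.0487
364 [0.1176 0.1433]
0.004 140 [[-0.0212  0.0104]
 [ 0.0194  0.0636]] 0.0476
-0.15 194 [[-0.0216 -0.1492]
 [ 0.0204 -0.0959]] 0.0481
```

View pics/s4.png

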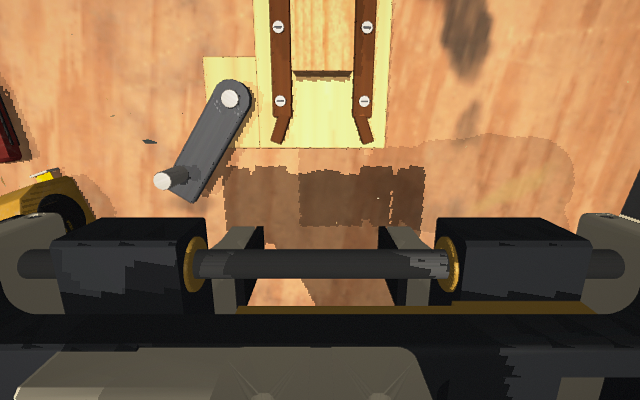

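Block 2's tail is at jig y 0.065, centred and flat, and the pin is at (163,181) in this view. Next I'll rotate the tool 122.7° so the closing axis lies along the bar, and go above the pin.

```bash
python3 -c "
from jig import *
print(j2w((.1174,.1436)),ctrl.get_obs()['joint_pos'].round(1)); delta(j2w((.1174,.1436)),.12,-202.9)"
```

```text
[0.6264448  0.12978717] [ 35.4  11.4 -25.9   0.  -52.8 -25.5]
delta [ 0.0168 -0.1167  0.0352] turn 122.82 n 1.9687445499107372
```

In the tool's units: -0.117 m is -23.4, 0.017 m is 3.4, 60 degrees is 15.

Emit:
drive_effector(plan=[[[3.4,-23.4,0,15,0.06],[3.4,-23.4,0,15,0.06],[3.4,-23.4,0,15,0.06],[3.4,-23.4,0,15,0.06],[3.4,-23.4,0,15,0.06],[3.4,-23.4,0,15,0.06]]], only="clock|tool|orient")

```text
clock: 17.05
tool_pos: [0.6269, 0.1264, 0.154]
orientation: [180.0, -0.1, -140.6]
```

Emit:
drive_effector(plan=[[[0,0,7,15.7,0.06],[0,0,7,15.7,0.06],[0,0,7,15.7,0.06],[0,0,7,15.7,0.06],[0,0,7,15.7,0.06],[0,0,7,15.7,0.06],[0,0,7,15.7,0.06]]])

```text
clock: 17.92
tool_pos: [0.6269, 0.1267, 0.1194]
orientation: [-179.9, -0.1, 157.0]
force: [0.5, 0.4, 0.2]
opening: 0.0599
gripper_force: 0.0
```

```bash
python3 -c "
from jig import *
delta(j2w((.1174,.1436)),.062,-202.9)"
```

```text
delta [0.0015 0.0027 0.0574] turn -0.14 n 0.9190092344560412
```

Emit:
drive_effector(plan=[[[0.24,0.5,6,0,0.06],[0.24,0.5,10,0,0.06],[0.24,0.5,11.3,0,0.06],[0.24,0.5,11.3,0,0.005],[0.24,0.5,11.3,0,0.005],[0.24,0.5,11.3,0,0.005],[0.24,0.5,11.3,0,0.005],[0.24,0.5,11.3,0,0.005]]])

```text
clock: 18.92
tool_pos: [0.6264, 0.1307, 0.0637]
orientation: [-179.9, -0.0, 157.0]
force: [-4.9, -10.3, 5.1]
opening: 0.0156
gripper_force: 6.1
```

```bash
python3 - <<'E'
from jig import *
o=ctrl.get_obs(); p=w2j(o["tool_pos"][:2]); v=p-np.array([.072,.084]); print(p.round(4),np.linalg.norm(v),np.degrees(np.arctan2(v[1],v[0])))
# rows for rigid rotation about pivot in the tool's axes: shift(theta)
R=Ro.from_euler('xyz',o["orientation"],degrees=True).as_matrix()[:2,:2]
for th in range(10,140,10):
    t=np.radians(th); c=np.cos(t);s=np.sin(t); d=np.array([[c,-s],[s,c]])@v-v
    print(th,(R.T@(RJ@d)).round(4))
E
```

```text
[0.1175 0.1445] 0.07568051416449373 53.06823571063137
10 [ 0.0132 -0.0002]
20 [ 0.0261 -0.0027]
30 [ 0.0385 -0.0074]
40 [ 0.0498 -0.0141]
50 [ 0.0598 -0.0228]
60 [ 0.0681 -0.033 ]
70 [ 0.0745 -0.0445]
80 [ 0.0789 -0.057 ]
90 [ 0.081 -0.07 ]
100 [ 0.0808 -0.0832]
110 [ 0.0783 -0.0962]
120 [ 0.0736 -0.1085]
130 [ 0.0668 -0.1198]
```

Gripped. Swing the first 40°.

```bash
cat > arc.py <<'E'
from jig import *
o=ctrl.get_obs(); p=w2j(o["tool_pos"][:2]); v=p-np.array([.072,.084]); r=np.linalg.norm(v); a0=np.degrees(np.arctan2(v[1],v[0])); print(p.round(4),"r",r.round(4),"remaining deg",(175.4-a0).round(2))
R=Ro.from_euler('xyz',o["orientation"],degrees=True).as_matrix()[:2,:2]
for th in range(5,45,5):
    t=np.radians(a0+th); d=.0752*np.array([np.cos(t),np.sin(t)])-v; print(th,(R.T@(RJ@d)).round(4))
fr,P,c,o=cam('scene'); J=(P[...,:2]-O)@RJ; z=P[...,2]
E
```

Emit:
drive_effector(plan=[[[1.32,0,0,-1.25,0.005],[2.64,-0.04,0,-2.5,0.005],[3.94,-0.24,0,-3.75,0.005],[5.22,-0.54,0,-5,0.005],[6.48,-0.96,0,-6.25,0.005],[7.7,-1.48,0,-7.5,0.005],[8.86,-2.1,0,-8.75,0.005],[9.96,-2.82,0,-10,0.005]]])

```text
clock: 19.92
tool_pos: [0.575, 0.1353, 0.0638]
orientation: [-179.9, -0.1, -162.8]
force: [3.7, -12.0, 1.0]
opening: 0.0131
gripper_force: 30.0
```

```bash
python3 arc.py
```

```text
[0.0677 0.1578] r 0.0739 remaining deg 82.04
5 [0.0065 0.0015]
10 [0.013  0.0011]
15 [0.0195 0.0001]
20 [ 0.0259 -0.0014]
25 [ 0.0321 -0.0035]
30 [ 0.0381 -0.0061]
35 [ 0.0439 -0.0093]
40 [ 0.0494 -0.0129]
```

In the tool's units: -0.001 m is -0.2, 0.0485 m is 9.7, -40 degrees is -10.

Emit:
drive_effector(plan=[[[1.3,-0.2,0,-1.25,0.005],[2.6,-0.28,0,-2.5,0.005],[3.84,-0.48,0,-3.75,0.005],[5.08,-0.78,0,-5,0.005],[6.3,-1.2,0,-6.25,0.005],[7.48,-1.72,0,-7.5,0.005],[8.62,-2.34,0,-8.75,0.005],[9.7,-3.04,0,-10,0.005]]])

```text
clock: 20.98
tool_pos: [0.5337, 0.1082, 0.0638]
orientation: [-180.0, -0.0, -122.9]
force: [3.0, -5.2, -0.0]
opening: 0.0133
gripper_force: 30.0
```

```bash
python3 arc.py
```

```text
[0.0223 0.1381] r 0.0735 remaining deg 42.85
5 [0.0064 0.002 ]
10 [0.013  0.0016]
15 [0.0195 0.0008]
20 [ 0.0259 -0.0007]
25 [ 0.0321 -0.0027]
30 [ 0.0382 -0.0052]
35 [ 0.044  -0.0083]
40 [ 0.0495 -0.0118]
```

In the tool's units: 0.0485 m is 9.7, 0.0431 m is 8.62, -40 degrees is -10.

Emit:
drive_effector(plan=[[[1.3,-0.1,0,-1.25,0.005],[2.6,-0.18,0,-2.5,0.005],[3.84,-0.36,0,-3.75,0.005],[5.08,-0.64,0,-5,0.005],[6.3,-1.04,0,-6.25,0.005],[7.48,-1.54,0,-7.5,0.005],[8.62,-2.16,0,-8.75,0.005],[9.7,-2.86,0,-10,0.005]]])

```text
clock: 22.02
tool_pos: [0.518, 0.0598, 0.0637]
orientation: [179.9, -0.0, -82.9]
force: [-3.3, -0.7, 4.2]
opening: 0.0134
gripper_force: 30.0
```

```bash
python3 arc.py
```

```text
[-0.0014  0.0931] r 0.0739 remaining deg 2.46
5 [0.0065 0.0015]
10 [0.013  0.0011]
15 [0.0195 0.0002]
20 [ 0.0259 -0.0013]
25 [ 0.0321 -0.0033]
30 [ 0.0382 -0.0059]
35 [ 0.044 -0.009]
40 [ 0.0494 -0.0126]
```

Emit:
drive_effector(plan=[[[0.6,0,0,-0.675,0.005],[1,0,0,-0.675,0.005],[1,0,0,-0.675,0.005]]], only="tool|force|orient")

```text
tool_pos: [0.5183, 0.0548, 0.0637]
orientation: [179.9, -0.0, -80.4]
force: [-5.6, -1.8, 6.6]
gripper_force: 30.0
```

Emit:
drive_effector(plan=[[[0.2,0,0,0,0.005],[0.3,0,0,0,0.005],[0.3,0,0,0,0.005]]])

```text
clock: 22.82
tool_pos: [0.5184, 0.0537, 0.0637]
orientation: [179.8, -0.0, -80.4]
force: [-7.1, -0.0, 7.3]
opening: 0.0132
gripper_force: 30.0
```

```bash
python3 arc.py | head -1
```

```text
[-0.002   0.0871] r 0.0741 remaining deg -2.24
```

In the tool's units: 0.002 m is 0.4, 0.001 m is 0.2.

Emit:
drive_effector(plan=[[[0.2,0,0,0,0.005],[0.4,0,0,0,0.005],[0.4,0,0,0,0.005]]], only="tool|force")

```text
tool_pos: [0.5185, 0.053, 0.0636]
force: [-11.1, 9.7, 8.6]
gripper_force: 30.0
```

Emit:
drive_effector(plan=[[[0.2,0,0,0,0.005],[0.4,0,0,0,0.005],[0.4,0,0,0,0.005]]], only="tool|force")

```text
tool_pos: [0.5186, 0.0526, 0.0636]
force: [-15.6, 19.6, 10.2]
gripper_force: 30.0
```

```bash
python3 -c "
from jig import *
fr,P,c,o=cam('side'); save('s5',cv2.resize(fr[180:290,270:400],None,fx=5,fy=5,interpolation=cv2.INTER_CUBIC))"
```

```text
(no output)
```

View pics/s5.png

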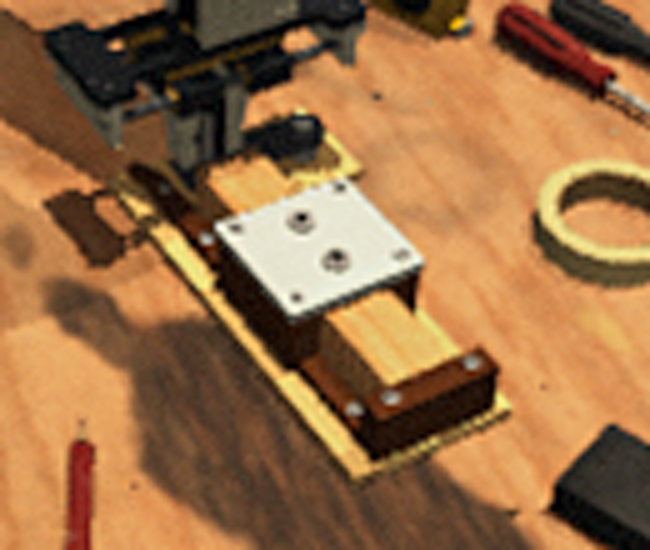

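The bar meets its limit (20 N), and both blocks are under the bridge against the stop at (440,390). Relax, release, lift and check.

In the tool's units: -0.003 m is -0.6.

Emit:
drive_effector(plan=[[[-0.6,0,0,0,0.005],[-0.6,0,0,0,0.005],[-0.6,0,0,0,0.04],[-0.6,0,0,0,0.04],[-0.6,0,0,0,0.04]]], only="tool|force|open")

```text
tool_pos: [0.5205, 0.0532, 0.0636]
force: [0.8, -0.6, -0.5]
opening: 0.0367
gripper_force: 0.0
```

Emit:
drive_effector(plan=[[[-0.6,0,-4,0,0.04],[-0.6,0,-12,0,0.04],[-0.6,0,-20,0,0.04],[-20,0,-26,0,0.04],[-20,0,-26,0,0.04],[-20,0,-26,0,0.04]]], only="tool|force|clock")

```text
clock: 25.05
tool_pos: [0.5038, 0.154, 0.1947]
force: [-0.4, -0.1, -0.5]
gripper_force: 0.0
```

```bash
python3 - <<'E'
from jig import *
fr,P,c,o=cam('wrist'); J=(P[...,:2]-O)@RJ; z=P[...,2]; save('w6',fr)
p=(z>.055)&(z<.075)&(abs(J[...,0])<.03)&(abs(J[...,1]-.09)<.03); q=J[p]; print("pin",((q.min(0)+q.max(0))/2).round(4),p.sum())
m=(z>.026)&(z<.037)&(J[...,1]<.115)&(J[...,1]>.068)&(J[...,0]>-.02)&(J[...,0]<.055)
for x in (-.015,.005,.025,.045):
    k=m&(abs(J[...,0]-x)<.004); print("bar edges at",x,np.percentile(J[k][:,1],[2,98]).round(4))
m=(abs(J[...,0])<.028)&(J[...,1]>.004)&(J[...,1]<.075)&(z>.042)&(z<.056); print("block2",m.sum(),np.percentile(J[m],[1,99],axis=0).round(4),np.median(z[m]).round(4))
E
```

```text
pin [-0.0029  0.0904] 268
bar edges at -0.015 [0.0703 0.0991]
bar edges at 0.005 [0.0703 0.0991]
bar edges at 0.025 [0.0705 0.0991]
bar edges at 0.045 [0.0703 0.0991]
block2 2471 [[-0.0219  0.0343]
 [ 0.022   0.0653]] 0.0486
```

View pics/w6.png

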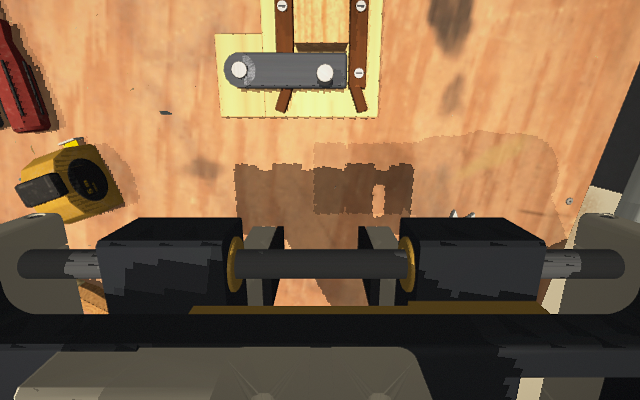

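The bar lies straight across the channel, from pivot (238,70) to pin (325,73). The pin is at its closed position, jig (-3,90), and block 2's tail is at y 65. The hand is clear, so I'm handing in.

```bash
python3 -c "
from plant import ctrl
print(ctrl.close_job())"
```

```text
the job is handed in; nothing more can be done
None
```

I handed the job in at about 25 s (limit 64 s). Two blocks sit flat in the jig, the first against the end stop and the second butted to it; the stop bar is fully closed and released, and the arm never went near the third block. The hand-in returned no verdict.

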